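# Rack two chocolate plaques and hold the chill dial on boost

### The job

Two chocolate plaques are leaning on little wooden easels: stand each of them on edge in one of the two free outer slots of the cooling rack, seated down on its floor and roughly centred along it, and let go of them. Then, with the gripper's fingers, press the bar of the control box's spring-return dial down past the first two clicks to the third, and finish while holding it there: the blower boosts only as long as the bar is held down. Leave the plaque already in the middle slot and the other goods where they are.

Things in the scene. Friction and masses are not known exactly. Their poses are not given: they have to be found in the camera images.
- plaque_near: dark chocolate plaque, 12 mm thick (x), 110 long (y), 90 high (z), 150 g; origin at the centre of its underside. Starts on the easel nearer the robot, 22 mm up, leaning 0.30 rad with its top towards the robot. The easel covers its back (-x face) to 46 mm of its height and its front to 6 mm; above, both faces are free to grip. Either plaque fits either outer slot, either way round
- plaque_far: dark chocolate plaque, 12 mm thick (x), 110 long (y), 90 high (z), 150 g; origin at the centre of its underside. The same as plaque_near, on the easel farther from the robot
- station: cooling station, left or right of the robot. Origin on the table under the rack centre; x towards the blower box (x 100 to 200 mm, 200 wide, 133 high), y across the slots. Slots run along x at y = +60, 0, -60 mm, floor 8 mm above the table. Each: 16 mm wide between fins 90 mm long, up to 33 mm above the table, then flared to 30 mm wide at 45 mm
- slot_left (a point): centre of the floor (8 mm above the table) of the free slot at y = +60 mm of the station
- slot_right (a point): centre of the floor (8 mm above the table) of the free slot at y = -60 mm of the station
- plaque_set: dark chocolate plaque, 12 mm thick (x), 110 long (y), 90 high (z), 150 g; origin at the centre of its underside. It already stands in the middle slot and stays there
- pod: fixed white control box, 110 mm wide, 145 high, on the other side from the station. Origin on the table; the grey dial wheel turns between two cheeks about an axis along y, 120 mm above the origin. Its lever points to -x, to the robot. The box spans x = -30 to +120 mm; above 70 mm height only from x = -5 mm
- bar (a point): black cross bar on the end of the dial lever, 60 mm long along the pod's y, 18 mm diameter; this point is its centre, 110 mm from the dial axis. It starts 175 mm above the table (lever 0.525 rad above level) and swings down in an arc; at the third click it is 65 mm above the table (lever 0.525 rad below level); both times 95 mm in front of the axis
- dial (a joint): dial angle, rad: 0 at rest (bar up), grows as the bar goes down. Clicks at 0.35, 0.70 and 1.05, firm stop at 1.15. A spring drives it back to 0 from anywhere: about 4 N at the bar at rest, 9 N at the third click, up to about 11 N over the humps between
- tin: bystander: brass tin, 36 mm diameter, 25 mm high; origin under its centre
- hen: bystander: ivory chocolate figure, 48 mm diameter, 67 mm high; origin under its centre
- jar: bystander: amber jar, 60 mm diameter, 90 mm high; origin under its centre
- spatula: bystander: spatula lying on the table, 200 mm long; origin about the middle
- gift_box: bystander: cardboard box, 70 x 110 x 35 mm; origin under its centre
- bowl: bystander: white bowl, 90 mm diameter, 40 mm high; origin under its centre

How it is judged (in metres and radians):
On the way, in this order (a step that is already met when the one before it is completed fails the run):
1. both plaques stand released in the outer slots, the dial still at rest (((x of plaque_near in the frame of station between -0.025 and 0.025 m and y of plaque_near in the frame of station between 0.053 and 0.067 m and z of plaque_near in the frame of station between 0.004 and 0.014 m and angle between each of plaque_near, plaque_far's own z axis and vertical below 0.22 rad and angle between the y axis of each of plaque_near, plaque_far and the x axis of station, either way round below 0.15 rad and contact force between the fingers and plaque_near below 0.2 N and linear speed of each of plaque_near, plaque_far below 0.03 m/s and x of plaque_far in the frame of station between -0.025 and 0.025 m and y of plaque_far in the frame of station between -0.067 and -0.053 m and z of plaque_far in the frame of station between 0.004 and 0.014 m and contact force between the fingers and plaque_far below 0.2 N) or (x of plaque_near in the frame of station between -0.025 and 0.025 m and y of plaque_near in the frame of station between -0.067 and -0.053 m and z of plaque_near in the frame of station between 0.004 and 0.014 m and angle between each of plaque_near, plaque_far's own z axis and vertical below 0.22 rad and angle between the y axis of each of plaque_near, plaque_far and the x axis of station, either way round below 0.15 rad and contact force between the fingers and plaque_near below 0.2 N and linear speed of each of plaque_near, plaque_far below 0.03 m/s and x of plaque_far in the frame of station between -0.025 and 0.025 m and y of plaque_far in the frame of station between 0.053 and 0.067 m and z of plaque_far in the frame of station between 0.004 and 0.014 m and contact force between the fingers and plaque_far below 0.2 N)) and value of joint dial below 0.15 rad), for 0.2 s.
2. the fingers press the dial to the third click (value of joint dial above 0.95 rad and contact force between the fingers and dial above 1.5 N), for 0.5 s.
At the end, for the whole second after the job is handed in: Each plaque stands free in its own outer slot: on the floor within 6 mm, within 7 mm across and 25 mm along, upright within 0.22 rad, in line within 0.15 rad, at rest; the fingers press the bar with over 1.5 N and keep the dial beyond 0.95 rad (third click) (all of step 2 and ((x of plaque_near in the frame of station between -0.025 and 0.025 m and y of plaque_near in the frame of station between 0.053 and 0.067 m and z of plaque_near in the frame of station between 0.004 and 0.014 m and angle between each of plaque_near, plaque_far's own z axis and vertical below 0.22 rad and angle between the y axis of each of plaque_near, plaque_far and the x axis of station, either way round below 0.15 rad and contact force between the fingers and plaque_near below 0.2 N and linear speed of each of plaque_near, plaque_far below 0.03 m/s and x of plaque_far in the frame of station between -0.025 and 0.025 m and y of plaque_far in the frame of station between -0.067 and -0.053 m and z of plaque_far in the frame of station between 0.004 and 0.014 m and contact force between the fingers and plaque_far below 0.2 N) or (x of plaque_near in the frame of station between -0.025 and 0.025 m and y of plaque_near in the frame of station between -0.067 and -0.053 m and z of plaque_near in the frame of station between 0.004 and 0.014 m and angle between each of plaque_near, plaque_far's own z axis and vertical below 0.22 rad and angle between the y axis of each of plaque_near, plaque_far and the x axis of station, either way round below 0.15 rad and contact force between the fingers and plaque_near below 0.2 N and linear speed of each of plaque_near, plaque_far below 0.03 m/s and x of plaque_far in the frame of station between -0.025 and 0.025 m and y of plaque_far in the frame of station between 0.053 and 0.067 m and z of plaque_far in the frame of station between 0.004 and 0.014 m and contact force between the fingers and plaque_far below 0.2 N))); the arm keeps its last pose, push and grip.
It fails at once if the plaque in the middle slot is moved by more than 25 mm or tipped (distance of plaque_set from where it was at the start of the episode above 0.025 m or angle between plaque_set's own z axis and vertical above 0.5 rad).
It fails at once if another bystander is moved by more than 25 mm or tipped over (distance of any of tin, hen, jar, spatula, gift_box, bowl from where it was at the start of the episode above 0.025 m or angle between any of tin, hen, jar, spatula, gift_box, bowl's own z axis and vertical above 0.5 rad).
It also fails if it takes over 69 s, if anything falls off the work surface, if the arm or the gripper's body presses on something with over 40 N, if the wrist force passes 120 N, or if a joint passes its speed limit or range.

### The arm

A 6-joint arm with a two-finger parallel gripper is mounted at the origin on the work surface. World frame = base frame: x ahead of the robot, y to its left, z up, the work surface at z = 0. Lengths are in m, angles in degrees, forces in N, time in s.
With the tool pointing down it reaches from about 0.35 to 0.875 m from the base axis. Payload 4.2 kg.
Tool frame: the origin (TCP) lies midway between the tips of the shut fingers; the grasp point (between the pads) lies 19 mm behind it; z points along the fingers, y is the line along which they close (so a half turn about z gives the same grasp; the last joint's range is limited). The gripper opens to 87 mm and grips with 3 to 60 N. Pads are 19 mm wide; open, the fingers measure 117 mm over their backs; the gripper's body (75 mm by 190 mm) begins 51 mm behind the grasp point.
Start: joints at [83.572, 22.042, 0.453, 0, -68.411, -14.817], TCP at [0.226, 0.583, 0.223] pointing down, gripper open.
Joint ranges: [-179.83, 179.83], [-69.29, 118.12], [-61.27, 80.66], [-181.25, 117.63], [-171.15, -9.14], [-177.46, 177.46]. Speed limits (degrees/s): [159.86, 159.86, 180, 180, 180, 180].

### API

Orientations are given as [roll, pitch, yaw] about the fixed x, y, z axes, in that order (R = Rz(yaw) Ry(pitch) Rx(roll)).
In Python, from workcell import env gives the robot as it stands. The module is installed in compiled form; this text tells all that it offers. Calls block until the motion is done:
- env.goto(position, orientation): joint-space move of the TCP to a pose.
- env.move_straight(position, rotation=None, rate=0.15, force_limit=None): straight line of the TCP; rotation=None keeps the orientation; rate is the mean speed in m/s. With force_limit (N) it stops when the force on the tool has changed by that much, and returns True; else False.
- env.set_joints(angles): joint-space move.
- env.gripper_to(opening, grasp_force=None): opening from 0.0 (shut) to 1.0 (fully open); grasp_force is the grip in N (None keeps the last); returns when the fingers have stopped.
- env.dwell(seconds).
- env.inverse_kinematics(position, orientation): joint angles nearest the present ones, or None.
- env.read_state(): the state.
- env.grab_frame(name): name is "scene" or "top" or "wrist"; returns a dict with "image" (384x512x3 uint8, blue, green, red), "fx", "fy", "cx", "cy" (pixels), "position" and "orientation" of the camera in the world. Camera axes: x right, y up, looking along -z (the intrinsics and any distortion apply to the point x, -y, -z); pixel columns grow to the right and rows downward; lengths in m; the calibration is good to about 2 mm. The wrist camera is an equidistant fisheye: a pixel r from the principal point sees the ray r / f radians off the axis. A picture is of the moment at which its call begins. There is no depth.
A pose or a line that the arm cannot do raises env.Unreachable and nothing moves.
- env.close_job(): hands the job in; it is judged then, once.
Trained networks look in a picture, given as the dict that the camera call returned (one of the last four; its "shot" number tells which), for a name from the list of things; names that differ only in an ending like _2 or _b are one class to them, and where a whole thing is asked for, a point or a joint stands for the part that bears it (a point fixed in the world has none). Each returns a list of dicts, best first, with "score" (0 to 1); they miss things now and then, are a little off and sometimes report something else, mostly with a low value. They report only what shows in the picture. A call takes as long as a camera call.
- env.search_frame(picture, thing): "xyz" ([x, y, z] in m, in world coordinates, good to about 4 mm: the middle of the surface that is visible of it).
- env.trace(picture, thing): "mask" (384x512 bool, what is visible of it).
The state is a dict: "clock": time; "joint_positions": joint angles; "qvel": joint speeds; "joint_torque": joint torques, N m; "position": TCP position; "tool_rot": TCP orientation; "force": force on the tool from outside, world axes, zero at the start; "wrist_torque": the same for the moment, N m; "opening": opening from 0.0 (shut) to 1.0 (fully open); "finger_force": force on a finger pad.
Only numpy, scipy, OpenCV 4.12 (cv2) and the standard library are available. Lean on these libraries where they do the work, as an engineer would, in place of code of your own. Each camera call takes 0.05 s, during which the arm holds its last target. There are 200 camera calls.

## Working session

There is one attempt and no reset: what is moved stays moved. The work goes in short steps, each a Python script; the robot and the scene stay as the last script left them, time stands still between calls to the robot, and variables do not carry over. Pictures are saved under pics/ and viewed, at most 10 in all, crops included, and the job is handed in when it is done.

```bash
mkdir -p pics; cat > a.py <<'E'
from workcell import env
import cv2, numpy as np
for n in ("scene","top"):
    p=env.grab_frame(n); cv2.imwrite(f"pics/{n}1.png",p["image"])
    print(n,p["fx"],p["cx"],p["cy"],p["position"],p["orientation"])
    for t in ["plaque_near","plaque_far","plaque_set","station","pod","bar","dial","tin","hen","jar","spatula","gift_box","bowl"]:
        r=env.search_frame(p,t); print(t,[(np.round(q["xyz"],3).tolist(),round(q["score"],2)) for q in r[:4]])
E
python3 a.py
```

```text
scene 484.035112816234 250.34378512270533 192.00546626102553 [ 1.14656825 -0.10142685  1.11851485] [30.29917389 -0.7172539  82.54307972]
plaque_near [([0.462, 0.015, 0.075], 0.78)]
plaque_far [([0.631, 0.001, 0.074], 0.61)]
plaque_set [([0.467, 0.015, 0.076], 0.4)]
station [([0.674, 0.258, 0.103], 0.79)]
pod [([0.636, -0.308, 0.137], 0.83), ([0.636, -0.001, 0.076], 0.37)]
bar [([0.534, -0.304, 0.154], 0.73)]
dial [([0.536, -0.304, 0.149], 0.69), ([0.769, -0.0, 0.088], 0.17)]
tin [([0.558, 0.116, 0.025], 0.54)]
hen [([0.404, -0.148, 0.035], 0.79)]
jar [([0.771, 0.001, 0.089], 0.96), ([0.358, -0.247, 0.03], 0.3)]
spatula [([0.363, 0.258, 0.003], 0.91)]
gift_box [([0.363, -0.248, 0.034], 0.91)]
bowl [([0.753, -0.114, 0.017], 0.65)]
top 386.31675619162826 256.24804225566777 187.59272053399258 [ 0.50417829 -0.02550636  1.04312527] [  4.19717039  -0.293864   -88.76690832]
plaque_near [([0.464, 0.016, 0.081], 0.56)]
plaque_far [([0.623, 0.002, 0.102], 0.58), ([0.354, -0.245, 0.032], 0.35)]
plaque_set [([0.524, 0.281, 0.078], 0.74)]
station [([0.622, 0.265, 0.057], 0.66), ([0.601, -0.302, 0.145], 0.35)]
pod [([0.598, -0.3, 0.143], 0.94)]
bar [([0.533, -0.302, 0.153], 0.86)]
dial [([0.535, -0.303, 0.152], 0.79)]
tin [([0.548, 0.116, 0.028], 0.47)]
hen [([0.396, -0.147, 0.038], 0.75)]
jar [([0.748, -0.007, 0.094], 0.64)]
spatula [([0.362, 0.254, 0.003], 0.91)]
gift_box [([0.35, -0.247, 0.03], 0.65)]
bowl [([0.764, -0.118, 0.018], 0.86)]
```

View pics/scene1.png

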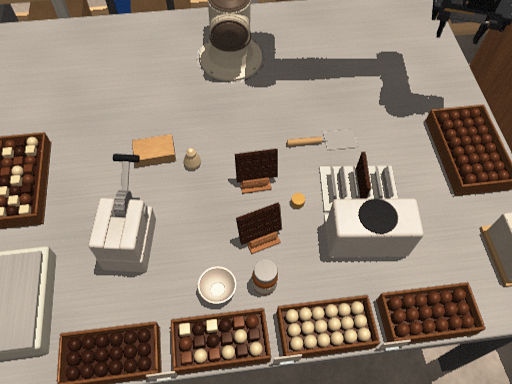

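View pics/top1.png

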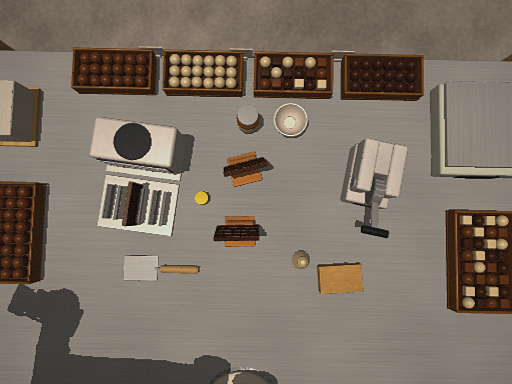

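Both views agree with the network positions: in the top view the station is at about (140,180), the plaques at (237,233) and (247,166), and the bar at (375,231). Next I'll take wrist views and fit the models to the silhouettes.

```bash
cat > h.py <<'E'
from workcell import env
import cv2, numpy as np
from scipy.spatial.transform import Rotation as Ro
from scipy.optimize import minimize
def proj(p,P,fish=False):
    R=Ro.from_euler('xyz',p["orientation"],degrees=True).as_matrix()
    c=(np.atleast_2d(P)-p["position"])@R; x,y,z=c[:,0],-c[:,1],-c[:,2]
    if fish:
        r=np.hypot(x,y)+1e-12; k=np.arctan2(r,z)/r
    else: k=1/z
    return np.c_[p["fx"]*x*k+p["cx"],p["fy"]*y*k+p["cy"]]
def box(lo,hi,n=5):
    g=np.linspace(0,1,n); G=np.array(np.meshgrid(g,g,g)).reshape(3,-1).T
    return np.array(lo)+G*(np.array(hi)-lo)
def sil(p,parts,S=2):   # union of convex parts, soft mask
    m=np.zeros((384*S,512*S),np.uint8)
    for P in parts:
        q=(proj(p,P,p["fish"])+.5)*S-.5
        cv2.fillConvexPoly(m,np.round(cv2.convexHull(q.astype(np.float32))*16).astype(np.int32),255,shift=4)
    return cv2.resize(m,(512,384),interpolation=cv2.INTER_AREA)/255.
def fit(views,model,x0,step):
    def cost(x):
        s=0
        for p,m in views:
            a=sil(p,model(x)); s+=1-np.minimum(a,m).sum()/np.maximum(a,m).sum()
        return s/len(views)
    best=None; x=np.array(x0,float)
    for k in range(3):
        sx=np.vstack([x]+[x+np.eye(len(x))[i]*step[i]*(-1)**k/(1+k) for i in range(len(x))])
        r=minimize(cost,x,method='Nelder-Mead',options=dict(initial_simplex=sx,maxiter=250,xatol=1e-4,fatol=1e-5)); x=r.x
    return x,r.fun
def T(P,x,y,yaw,pre=None):
    if pre is not None: P=P@pre.T
    return P@Ro.from_euler('z',yaw).as_matrix().T+np.array([x,y,0])
def plaque(v,lean=.3,z=.022):
    P=box([-.006,-.055,0],[.006,.055,.09])@Ro.from_euler('y',-lean).as_matrix().T+[0,0,z]
    return [T(P,*v[:3])]
E
cat > b.py <<'E'
from h import *
import pickle
D={}
def grab(n,tag,things):
    p=env.grab_frame(n); p["fish"]=n=="wrist"; ms={}
    cv2.imwrite(f"pics/{tag}.png",p["image"])
    for t in things:
        r=env.trace(p,t); ms[t]=[(q["score"],q["mask"]) for q in r[:3]]
        print(tag,t,[(round(q["score"],2),int(q["mask"].sum()),np.round(np.argwhere(q["mask"]).mean(0)).tolist()) for q in r[:3]])
    D[tag]=(p,ms)
A=["plaque_near","plaque_far","plaque_set","station","bar","pod"]
grab("top","top",A); grab("scene","scene",A)
env.goto([.5,.27,.36],[180,0,0]); print(env.read_state()["clock"])
grab("wrist","w1",A[:4])
env.goto([.46,.02,.36],[180,0,0]); grab("wrist","w2",["plaque_near","plaque_far"])
print(env.read_state()["clock"])
pickle.dump(D,open("d.pkl","wb"))
cv2.imwrite("pics/w12.png",np.hstack([cv2.resize(D[k][0]["image"],(400,300)) for k in("w1","w2")]))
E
python3 b.py
```

```text
top plaque_near [(0.76, 725, [232.0, 237.0]), (0.38, 116, [198.0, 202.0])]
top plaque_far [(0.94, 467, [166.0, 245.0]), (0.38, 723, [232.0, 236.0]), (0.35, 798, [208.0, 375.0])]
top plaque_set [(0.81, 514, [204.0, 131.0]), (0.44, 4072, [178.0, 374.0])]
top station [(0.81, 8040, [172.0, 139.0])]
top bar [(0.69, 795, [208.0, 375.0])]
top pod [(0.91, 3811, [178.0, 374.0])]
scene plaque_near [(0.65, 1211, [165.0, 257.0]), (0.39, 7273, [215.0, 368.0])]
scene plaque_far [(0.77, 1235, [223.0, 259.0])]
scene plaque_set [(0.73, 521, [175.0, 363.0])]
scene station [(0.58, 7223, [216.0, 368.0])]
scene bar [(0.58, 778, [185.0, 124.0])]
scene pod [(0.87, 4572, [228.0, 123.0]), (0.29, 438, [177.0, 364.0]), (0.23, 1198, [223.0, 259.0])]
3.7083
w1 plaque_near [(0.84, 1932, [179.0, 401.0]), (0.33, 1184, [25.0, 458.0])]
w1 plaque_far [(0.85, 1373, [82.0, 417.0]), (0.5, 414, [206.0, 454.0])]
w1 plaque_set [(0.7, 632, [135.0, 245.0]), (0.46, 1194, [24.0, 458.0])]
w1 station [(0.93, 20593, [78.0, 253.0])]
w2 plaque_near [(0.75, 2188, [154.0, 257.0]), (0.4, 14658, [64.0, 112.0])]
w2 plaque_far [(0.85, 1091, [45.0, 269.0])]
5.1
```

View pics/w12.png

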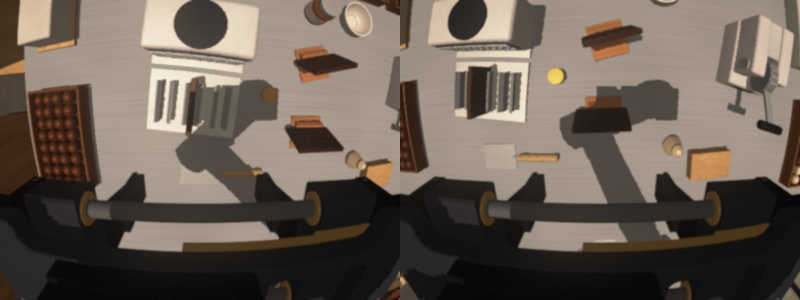

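Left (w1): the rack is at about (195,100), with the plaques at (325,62) and (313,137). Right (w2): the bar is at (770,127). Now I'll fit the poses.

```bash
cat > c.py <<'E'
from h import *
import pickle
D=pickle.load(open("d.pkl","rb"))
def V(t,tags): return [(D[k][0],D[k][1][t][0][1].astype(float)) for k in tags]
for t,x0,tags in [("plaque_near",[.48,.015,0],["top","scene","w1","w2"]),("plaque_far",[.645,0,.25],["top","scene","w1","w2"])]:
    for ts in (tags,tags[:2],tags[2:]):
        x,c=fit(V(t,ts),plaque,x0,[.01,.01,.1]); print(t,ts,np.round(x,4),round(c,3))
def st(v):
    x,y,a,x0,x1,w=v
    M=[box([.1,-.1,0],[.2,.1,.133]),box([x0,-w,0],[x1,w,.008],7)]
    for s in (-.09,-.03,.03,.09): M.append(box([-.045,s-.004,0],[.045,s+.004,.045]))
    M.append(box([-.055,-.006,.008],[.055,.006,.098]))
    return [T(P,x,y,a) for P in M]
Vs=[]
for k in ("top","scene","w1"):
    p,m=D[k]; Vs.append((p,np.maximum(m["station"][0][1],m["plaque_set"][0][1]).astype(float)))
for vs in (Vs,Vs[:2],Vs[2:]):
    x,c=fit(vs,st,[.53,.28,.1,-.06,.1,.095],[.01,.01,.1,.01,.01,.01]); print("st",np.round(x,4),round(c,3))
ps=lambda v:[T(box([-.055,-.006,.008],[.055,.006,.098]),*v)]
for vs in (V("plaque_set",["top","scene","w1"]),V("plaque_set",["top","w1"])):
    x,c=fit(vs,ps,[.53,.28,.1],[.01,.01,.1]); print("set",np.round(x,4),round(c,3))
# bar
def barm(v):
    P=box([-.009,-.03,-.009],[.009,.03,.009]); P=P[np.hypot(P[:,0],P[:,2])<.0091]
    th=np.linspace(0,6.28,24); P=np.vstack([np.c_[.009*np.cos(th),0*th+s,.009*np.sin(th)] for s in(-.03,.03)])+[0,0,.175]
    return [T(P,*v)]
Vb=[]
for k in("top","scene"):
    p,m=D[k]; mm=cv2.dilate(m["bar"][0][1].astype(np.uint8),np.ones((3,3)))>0
    d=mm&(p["image"].max(2)<45); n,l,s,cc=cv2.connectedComponentsWithStats(d.astype(np.uint8)); i=1+np.argmax(s[1:,4]); print(k,s[i],cc[i]); Vb.append((p,(l==i).astype(float)))
for vs in (Vb,Vb[:1],Vb[1:]):
    x,c=fit(vs,barm,[.52,-.303,-.1],[.01,.01,.1]); print("bar",np.round(x,4),round(c,3))
def pod(v):
    M=[box([-.03,-.055,0],[.12,.055,.07]),box([-.005,-.055,0],[.12,.055,.145])]
    return [T(P,*v) for P in M]
x,c=fit(V("pod",["top","scene"]),pod,[.62,-.3,-.1],[.01,.01,.1]); print("pod",np.round(x,4),round(c,3))
E
python3 c.py
```

```text
plaque_near ['top', 'scene', 'w1', 'w2'] [0.4766 0.0192 0.0368] 0.08
plaque_near ['top', 'scene'] [0.4767 0.0176 0.0209] 0.067
plaque_near ['w1', 'w2'] [0.4755 0.0188 0.0276] 0.08
plaque_far ['top', 'scene', 'w1', 'w2'] [0.6433 0.0063 0.2682] 0.097
plaque_far ['top', 'scene'] [0.6432 0.0055 0.2784] 0.07
plaque_far ['w1', 'w2'] [0.6435 0.0058 0.2515] 0.113
st [ 0.5242  0.2862 -0.1213 -0.0649  0.114   0.0981] 0.066
st [ 0.5238  0.2861 -0.1228 -0.0644  0.1146  0.0979] 0.068
st [ 0.5241  0.2877 -0.1173 -0.0656  0.1107  0.0988] 0.058
set [ 0.5278  0.2866 -0.1218] 0.211
set [ 0.5288  0.2865 -0.123 ] 0.201
top [361 225  28  13 205] [374.03902439 231.11707317]
scene [113 154  26   8 161] [125.59006211 157.7515528 ]
bar [ 0.52  -0.303 -0.1  ] 1.0
bar [ 0.52  -0.303 -0.1  ] 1.0
bar [ 0.52  -0.303 -0.1  ] 1.0
pod [ 0.5664 -0.3102 -0.1912] 0.171
```

```bash
cat > e.py <<'E'
import re
exec(open("c.py").read().split("for t,x0,tags")[0])
s=open("c.py").read(); exec(s[s.index("def barm"):s.index("for vs in (Vb,Vb[:1]")])
for vs in (Vb,Vb[:1],Vb[1:]):
  for x0 in ([.5,-.32,-.25],[.49,-.315,-.2]):
    x,c=fit(vs,barm,x0,[.01,.01,.1]); print("bar",np.round(x,4),round(c,3))
E
python3 e.py
cat >> h.py <<'E'
NEAR=(.4763,.0187,.028); FAR=(.6433,.0059,.266); ST=(.5242,.2866,-.121)
def ppose(xy,z,yaw,lean,h,flip,dz=0):
    """tool pose holding a plaque whose origin is at xy,z: TCP h up the plaque, dz more along it"""
    Rp=Ro.from_euler('z',yaw)*Ro.from_euler('y',-lean)
    s=-1 if flip else 1
    Rt=Rp*Ro.from_matrix(np.array([[0,s,0],[s,0,0],[0,0,-1.]]))
    return np.array([*xy,z])+Rp.apply([0,0,h+dz]), Rt.as_euler('xyz',degrees=True)
def slot(s): return ST[0]-np.sin(ST[2])*.06*s, ST[1]+np.cos(ST[2])*.06*s
E
python3 - <<'E'
from h import *
print(env.read_state()["joint_positions"])
for f in (0,1):
    for q in (NEAR,FAR):
        for dz in (0,.08): print(f,dz,np.round(env.inverse_kinematics(*ppose(q[:2],.022,q[2],.3,.055,f,dz)),0))
    for s in (1,-1):
        for k in (1,-1):
            for dz in (0,.15): print("pl",f,s,k,np.round(env.inverse_kinematics(*ppose(slot(s),.008,ST[2]+k*np.pi/2,0,.055,f,dz)),0))
E
```

```text
top [361 225  28  13 205] [374.03902439 231.11707317]
scene [113 154  26   8 161] [125.59006211 157.7515528 ]
bar [ 0.5  -0.32 -0.25] 1.0
bar [ 0.4755 -0.2955 -0.225 ] 0.23
bar [ 0.5  -0.32 -0.25] 1.0
bar [ 0.4756 -0.2955 -0.2226] 0.165
bar [ 0.5  -0.32 -0.25] 1.0
bar [ 0.4725 -0.2948 -0.1307] 0.264
[ 2.29044328e+01  1.52325676e+00 -6.54217479e+00 -5.67988232e-03
 -8.19705776e+01  6.71919940e+01]AttributeError: 'NoneType' object has no attribute 'rint'

The above exception was the direct cause of the following exception:

Traceback (most recent call last):
TypeError: loop of ufunc does not support argument 0 of type NoneType which has no callable rint method
```

```bash
python3 - <<'E'
from h import *
g=lambda *a:(lambda r:None if r is None else np.round(r).astype(int).tolist())(env.inverse_kinematics(*a))
for f in (0,1):
    for q in (NEAR,FAR):
        for dz in (0,.08): print(f,dz,g(*ppose(q[:2],.022,q[2],.3,.055,f,dz)))
    for s in (1,-1):
        for k in (1,-1):
            for dz in (0,.15): print("pl",f,s,k,dz,g(*ppose(slot(s),.008,ST[2]+k*np.pi/2,0,.055,f,dz)))
for l in (.2,.25,.35): print([g(*ppose(NEAR[:2],.022,NEAR[2],l,.055,f,.05)) for f in(0,1)])
E
```

```text
0 0 None
0 0.08 [29, -1, -49, 17, -28, 139]
0 0 None
0 0.08 None
pl 0 1 1 0 [48, 31, -9, 0, -49, -145]
pl 0 1 1 0.15 [48, 23, 1, 0, -68, -145]
pl 0 1 -1 0 [48, 31, -9, 0, -49, 35]
pl 0 1 -1 0.15 [48, 23, 1, 0, -68, 35]
pl 0 -1 1 0 [40, 26, -20, 0, -45, -137]
pl 0 -1 1 0.15 [40, 17, -9, 0, -64, -137]
pl 0 -1 -1 0 [40, 26, -20, 0, -45, 43]
pl 0 -1 -1 0.15 [40, 17, -9, 0, -64, 43]
1 0 None
1 0.08 [29, -1, -49, 17, -28, -41]
1 0 [15, 24, -23, 0, -26, 1]
1 0.08 [15, 16, -21, 0, -35, 1]
pl 1 1 1 0 [48, 31, -9, 0, -49, 35]
pl 1 1 1 0.15 [48, 23, 1, 0, -68, 35]
pl 1 1 -1 0 [48, 31, -9, 0, -49, -145]
pl 1 1 -1 0.15 [48, 23, 1, 0, -68, -145]
pl 1 -1 1 0 [40, 26, -20, 0, -45, 43]
pl 1 -1 1 0.15 [40, 17, -9, 0, -64, 43]
pl 1 -1 -1 0 [40, 26, -20, 0, -45, -137]
pl 1 -1 -1 0.15 [40, 17, -9, 0, -64, -137]
[[26, 6, -42, 9, -32, 148], [26, 6, -42, 9, -32, -32]]
[[27, 5, -46, 14, -27, 143], [27, 5, -46, 14, -27, -37]]
[[26, 2, -57, 33, -15, 124], [26, 2, -57, 33, -15, -56]]
```

```bash
cat >> h.py <<'E'
def ppose2(xy,z,yaw,lean,h,flip,phi=0,dz=0,dl=0):
    """as ppose, tool swung by phi about the plaque normal (pivot: plaque grasp point) and lean error dl"""
    Rp=Ro.from_euler('z',yaw)*Ro.from_euler('y',-lean); s=-1 if flip else 1
    Rt=Rp*Ro.from_euler('y',dl)*Ro.from_euler('x',phi)*Ro.from_matrix(np.array([[0,s,0],[s,0,0],[0,0,-1.]]))
    g=np.array([*xy,z])+Rp.apply([0,0,h+.019+dz])
    return g+Rt.apply([0,0,.019]), Rt.as_euler('xyz',degrees=True)
E
python3 - <<'E'
from h import *
g=lambda *a:(lambda r:None if r is None else np.round(r).astype(int).tolist())(env.inverse_kinematics(*a))
for h in (.055,.06):
  for dl in (0,.05,.1,.15):
    for phi in (-.5,-.4,-.3,-.2,-.1,0,.1,.2,.3,.4,.5):
        r=[g(*ppose2(NEAR[:2],.022,NEAR[2],.3,h,1,phi,dz,dl)) for dz in(0,.03,.06)]
        if all(r): print(h,dl,phi,r)
E
```

```text
0.055 0 -0.5 [[31, 16, -60, 68, -36, -97], [35, 12, -58, 59, -39, -91], [38, 9, -56, 52, -43, -85]]
0.055 0 -0.4 [[26, 13, -61, 71, -30, -96], [31, 10, -59, 59, -33, -87], [35, 6, -57, 50, -38, -81]]
0.055 0 0.1 [[23, 10, -47, 4, -14, -25], [24, 6, -46, 3, -20, -25], [25, 2, -45, 3, -25, -25]]
0.055 0 0.2 [[18, 11, -39, -18, -22, 1], [18, 7, -39, -14, -25, -3], [19, 3, -39, -12, -29, -6]]
0.055 0 0.3 [[11, 12, -33, -31, -29, 19], [12, 8, -34, -28, -31, 14], [12, 4, -34, -25, -35, 10]]
0.055 0 0.4 [[4, 14, -29, -40, -36, 32], [5, 10, -30, -37, -38, 27], [6, 6, -30, -34, -41, 23]]
0.055 0 0.5 [[-2, 16, -27, -47, -43, 42], [-1, 12, -27, -44, -45, 38], [0, 8, -27, -42, -47, 33]]
0.055 0.05 -0.5 [[33, 16, -57, 60, -37, -90], [36, 13, -56, 53, -41, -84], [38, 9, -54, 47, -45, -79]]
0.055 0.05 -0.4 [[29, 14, -58, 61, -31, -87], [33, 11, -56, 51, -35, -80], [36, 7, -54, 44, -40, -75]]
0.055 0.05 -0.3 [[27, 12, -59, 59, -25, -83], [31, 9, -56, 48, -30, -74], [34, 5, -53, 40, -36, -69]]
0.055 0.05 -0.2 [[25, 11, -58, 55, -20, -76], [29, 8, -55, 41, -26, -67], [32, 4, -52, 34, -32, -61]]
0.055 
[... 6260 characters left out ...]
0, -49]]
0.06 0.15 -0.1 [[28, 12, -47, 20, -27, -44], [29, 9, -45, 17, -33, -41], [30, 5, -43, 15, -38, -40]]
0.06 0.15 0 [[25, 12, -43, 7, -28, -30], [26, 8, -41, 6, -33, -29], [26, 5, -40, 6, -38, -29]]
0.06 0.15 0.1 [[21, 12, -38, -5, -30, -15], [22, 9, -37, -4, -34, -16], [22, 5, -36, -4, -39, -17]]
0.06 0.15 0.2 [[16, 13, -33, -16, -34, -1], [17, 9, -33, -15, -37, -3], [17, 6, -32, -13, -41, -5]]
0.06 0.15 0.3 [[11, 14, -29, -26, -38, 11], [11, 10, -29, -24, -41, 8], [12, 7, -29, -22, -45, 6]]
0.06 0.15 0.4 [[5, 15, -26, -34, -43, 22], [6, 12, -26, -32, -46, 19], [6, 8, -26, -30, -49, 15]]
0.06 0.15 0.5 [[0, 17, -24, -40, -49, 30], [1, 14, -24, -38, -51, 27], [1, 10, -23, -36, -54, 24]]
```

```bash
cat > pick.py <<'E'
from h import *
import sys
def pick(Q,phi,h=.057):
    P=lambda dz:ppose2(Q[:2],.022,Q[2],.3,h,1,phi,dz)
    env.gripper_to(.6,30); env.goto(*P(.08)); env.move_straight(P(0)[0],rate=.08,force_limit=12)
    env.gripper_to(0,30); s=env.read_state(); print("grip",s["opening"],s["finger_force"],s["clock"],s["force"])
    env.move_straight(P(.09)[0],rate=.12); s=env.read_state(); print("lift",s["opening"],s["finger_force"],s["clock"])
w=sys.argv[1]
pick(NEAR,.2) if w=="near" else pick(FAR,0)
s={"near":1,"far":-1}[w]; phi={"near":.2,"far":0}[w]
env.goto(*ppose2(slot(s),.008,ST[2]+np.pi/2,0,.057,1,phi,.17)); print(env.read_state()["clock"])
a=[env.grab_frame(n)["image"] for n in("scene","wrist")]
cv2.imwrite(f"pics/held_{w}.png",np.hstack([cv2.resize(a[0][100:300,150:450],(400,300)),cv2.resize(a[1],(400,300))]))
E
python3 pick.py near
```

```text
grip 0.13614411780170416 29.9477765976917 9.075 [-0.13012724 -0.6764627  -0.42074687]
lift 0.13866828832559017 29.947631187387742 9.975
11.3
```

View pics/held_near.png

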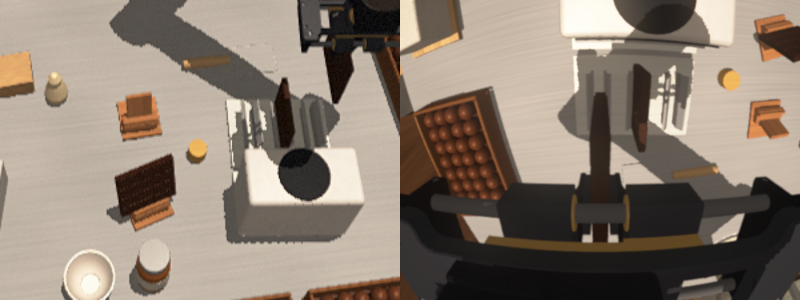

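The plaque is held upright, at about (600,165) in the wrist half, in line with the left slot. Lowering it now.

```bash
cat > place.py <<'E'
from h import *
import sys
w=sys.argv[1]; s={"near":1,"far":-1}[w]; phi={"near":.2,"far":0}[w]
P=lambda dz:ppose2(slot(s),.008,ST[2]+np.pi/2,0,.057,1,phi,dz)[0]
env.move_straight(P(.05),rate=.12)
hit=env.move_straight(P(-.005),rate=.03,force_limit=6); st=env.read_state()
print("hit",hit,"dz",st["position"][2]-P(0)[2],st["force"],st["clock"])
if hit and st["position"][2]-P(0)[2]<.007 or "f" in sys.argv:
    env.gripper_to(.4); env.move_straight(P(.10),rate=.12)
    print(env.read_state()["clock"])
a=[]; 
for n in("scene","top","wrist"):
    p=env.grab_frame(n); p["fish"]=n=="wrist"; r=env.trace(p,"plaque_"+w); print(n,[(round(q["score"],2),np.round(np.argwhere(q["mask"]).mean(0)).tolist()) for q in r[:3]]); a.append(p["image"])
cv2.imwrite(f"pics/placed_{w}.png",np.hstack([cv2.resize(a[0][100:300,250:450],(300,300)),cv2.resize(a[2],(400,300))]))
E
python3 place.py near
```

```text
hit True dz -0.0005466904737780609 [-0.10751557  0.18752763  4.74137575] 14.0583
15.775
scene [(0.94, [177.0, 386.0])]
top [(0.51, [219.0, 105.0])]
wrist [(0.68, [165.0, 255.0])]
```

View pics/placed_near.png

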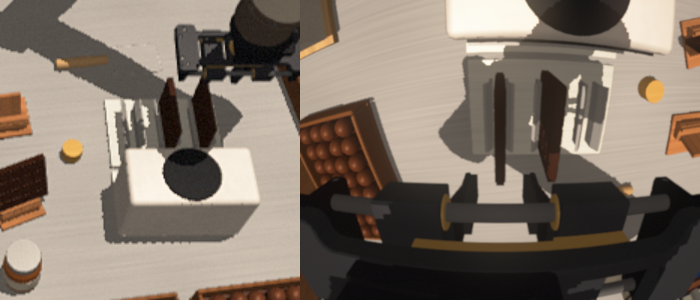

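The near plaque is seated in the left slot (wrist half, about (500,130)), upright and level with the middle one at (552,125). Now the far plaque.

```bash
python3 pick.py far && python3 place.py far
```

```text
grip 0.13610409850581792 29.957719773519784 19.975 [-1.1142025  -0.18737888  0.79861359]
lift 0.13391328026345206 29.95603385497816 20.875
21.8833
hit True dz -0.0003874588298854176 [-0.72791455  0.52507986  4.24274571] 24.6333
26.35
scene [(0.66, [178.0, 340.0])]
top [(0.44, [209.0, 157.0])]
wrist [(0.76, [192.0, 255.0])]
```

View pics/placed_far.png

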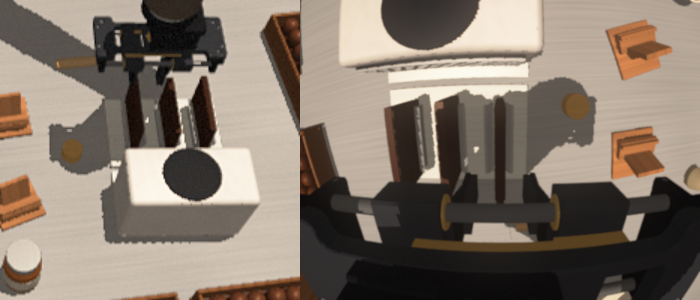

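Both plaques stand in their slots; the far one is at about (500,150) in the wrist half. Next I'll check the plaque fits and refine the bar pose from a wrist view.

```bash
cat > f.py <<'E'
from h import *
env.gripper_to(0); env.goto([.45,-.25,.36],[180,0,-12])
s=open("c.py").read(); exec(s[s.index("def barm"):s.index("Vb=[]")])
pz=lambda v:[T(box([-.055,-.006,.008],[.055,.006,.098]),*v)]
F={}
for n in("top","scene","wrist"):
    p=env.grab_frame(n); p["fish"]=n=="wrist"; F[n]=[p]
    if n!="wrist":
        F[n]+=[ [q["mask"] for q in env.trace(p,"plaque_near")] ]
    r=env.trace(p,"bar"); F[n]+=[r[0]["mask"] if r else None]; print(n,r and r[0]["score"])
for s_ in (1,-1):
    vs=[]
    for n in("top","scene"):
        p=F[n][0]; pred=sil(p,pz([*slot(s_),ST[2]]))
        best=max(F[n][1],key=lambda m:np.minimum(m,pred).sum()/np.maximum(m,pred).sum())
        print(n,"iou",(np.minimum(best,pred).sum()/np.maximum(best,pred).sum()).round(2)); vs.append((p,best.astype(float)))
    x,c=fit(vs,pz,[*slot(s_),ST[2]],[.01,.01,.1]); print("slot",s_,np.round(slot(s_),4),np.round(x,4),round(c,3))
Vb=[]
for n in F:
    p,m=F[n][0],F[n][-1]
    if m is None: continue
    d=(cv2.dilate(m.astype(np.uint8),np.ones((3,3)))>0)&(p["image"].max(2)<45); k,l,ss,cc=cv2.connectedComponentsWithStats(d.astype(np.uint8)); i=1+np.argmax(ss[1:,4]); b=(l==i); print(n,ss[i])
    Vb.append((p,b.astype(float)))
for vs in [Vb]+[[v] for v in Vb]:
    x,c=fit(vs,barm,[.4755,-.2955,-.2],[.01,.01,.1]); print("bar",np.round(x,4),round(c,3))
im=F["wrist"][0]["image"].copy()
for x,col in (((.4755,-.2955,-.2),(0,255,0)),):
    for P in barm(x)+[T(np.array([[.095,0,.120],[.04,0,.15]]),*x)]:
        for q in proj(F["wrist"][0],P,True): cv2.circle(im,tuple(np.round(q).astype(int)),1,col,-1)
cv2.imwrite("pics/bar.png",cv2.resize(im[:260],(800,406)))
print(env.read_state()["clock"])
E
python3 f.py
```

```text
top 0.74
scene 0.7
wrist 0.62
top iou 0.76
scene iou 0.64
slot 1 [0.5314 0.3462] [ 0.5319  0.3451 -0.1735] 0.282
top iou 0.0
scene iou 0.0
slot -1 [0.517 0.227] [ 0.517  0.227 -0.121] 1.0
top [372 182   2   5   5]
scene [113 154  26   8 164]
wrist [265 135  50  13 596]
bar [ 0.4749 -0.2954 -0.195 ] 0.51
bar [ 0.4755 -0.2955 -0.2   ] 1.0
bar [ 0.4738 -0.2973 -0.1819] 0.266
bar [ 0.4755 -0.2955 -0.1981] 0.26
29.8
```

View pics/bar.png

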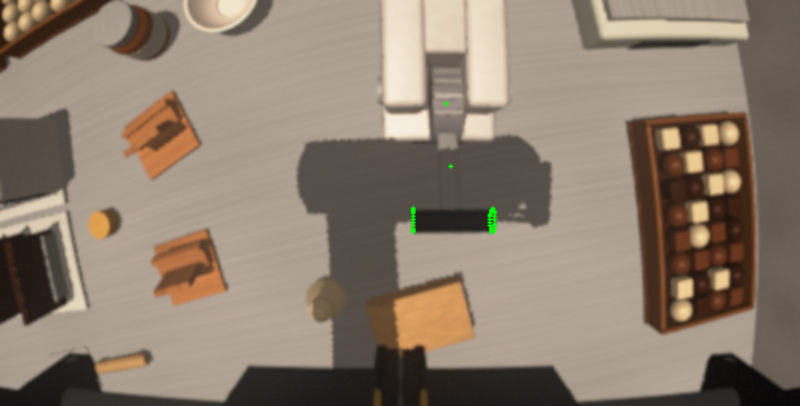

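The projected bar outline (green, at about (455,220)) coincides with the bar, so I'll press along its arc.

```bash
cat > g.py <<'E'
from h import *
bx,by,a=.4755,-.2955,-.2; d=np.array([np.cos(a),np.sin(a),0]); ax=np.array([bx,by,.12])+.0951*d
R=[180,0,np.degrees(a)]
pos=lambda dial,o=0:ax-.11*np.cos(.525-dial)*d+np.array([0,0,.11*np.sin(.525-dial)+.009+o])
def rep(t): s=env.read_state(); print(t,np.round(s["position"],4),np.round(s["force"],1),s["clock"])
env.goto(pos(0,.05),R); rep("above")
print(env.move_straight(pos(0,-.01),rate=.04,force_limit=2)); s=env.read_state(); rep("touch")
o=float(np.clip(s["position"][2]-pos(0)[2],-.006,.006)); print("offset",o)
for q in (.2,.35,.5,.7,.85,1.0,1.1):
    h=env.move_straight(pos(q,o),rate=.05,force_limit=25); rep(q)
    if h: print("limit"); break
env.dwell(.7); rep("hold")
p=[env.grab_frame(n)["image"] for n in("scene","top")]
cv2.imwrite("pics/press.png",np.hstack([cv2.resize(p[0][100:300,60:460],(500,250)),cv2.resize(p[1][120:270,80:260],(300,250))]))
E
python3 g.py
```

```text
above [ 0.476  -0.296   0.2352] [ 0.9 -0.6  0.9] 30.4
True
touch [ 0.4747 -0.2954  0.1836] [-0.4  1.2  3.8] 31.5333
offset -0.0005305577355126656
0.2 [ 0.4661 -0.2938  0.1639] [-3.8  0.3  3.9] 32.1083
0.35 [ 0.463  -0.2933  0.1483] [-3.9 -0.7  5.9] 32.5917
0.5 [ 0.4602 -0.2928  0.1317] [-4.6  1.   7.6] 33.075
0.7 [ 0.4625 -0.2931  0.1097] [-4.3  0.   6.8] 33.6667
0.85 [ 0.4654 -0.2936  0.0934] [-5.9  0.7  7.2] 34.15
1.0 [ 0.4724 -0.295   0.0782] [-5.4 -0.1  6.5] 34.6333
1.1 [ 0.4771 -0.2959  0.0692] [-7.2  1.  11.3] 35.0
hold [ 0.4769 -0.2959  0.0695] [-6.8  0.8 10.8] 35.7
```

View pics/press.png

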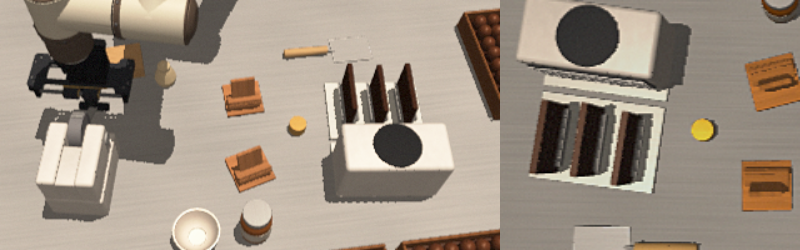

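The arm holds the bar down at about 13 N. The force direction matches a lever about 0.56 rad below level, which is past the third click. All three plaques stand in line in the rack (right half, (550,137), (590,140), (632,148)).

```bash
python3 -c "
from workcell import env
print(env.close_job())"
```

```text
the job is handed in; nothing more can be done
None
```

I handed the job in at about 36 s: both plaques stand released in the outer slots, and the fingers are holding the bar down past the third click. The hand-in call returned no verdict.

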